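# Ink bottles into their desk stands

## Robot

A 6-joint arm with a two-finger parallel gripper is mounted at the origin on the work surface. World frame = base frame: x ahead of the robot, y to its left, z up, the work surface at z = 0. Lengths are in m, angles in rad, forces in N, time in s.
With the tool pointing down it reaches from about 0.35 to 0.775 m from the base axis. Payload 7.3 kg.
Tool frame: the origin (TCP) lies on the mounting face of the last link; the fingertips stand 178 mm ahead of it and the grasp point (between the pads) lies 159 mm ahead of it (robot.grip_depth is the distance from the TCP to the grasp point, in m); z points along the fingers, y is the line along which they close (so a half turn about z gives the same grasp; the last joint's range is limited). The gripper opens to 92 mm and grips with 3 to 60 N. Pads are 19 mm wide; open, the fingers measure 130 mm over their backs; the gripper's body (75 mm by 190 mm) begins 47 mm behind the grasp point.
Start: joints at [1.038, 0.342, 1.524, -0, 1.275, -0.146], TCP at [0.198, 0.486, 0.405] pointing down, gripper open.
Joint ranges: [-2.53, 2.53], [-0.77, 2.02], [0.04, 2.7], [-1, 4.14], [0.28, 2.66], [-3.11, 3.11]. Speed limits (rad/s): [2.57, 2.57, 3.14, 3.14, 3.14, 3.14].

## Interface

Orientations are given as [roll, pitch, yaw] about the fixed x, y, z axes, in that order (R = Rz(yaw) Ry(pitch) Rx(roll)).
In Python, from cell import observe, cams, robot, models gives the robot as it stands.
- The arm moves only by the shell command python3 -m jog 'ROWS' [FORCE]. ROWS is JSON, a list of rows, each a list of 3 entries, a list of its own where there are three numbers: the shift along the tool's x, y, z each as a share of 0.4 m, from -1 to 1, then the turn about the tool's z as a share of pi rad, from -1 to 1, then the closure, from 0 (fully open) to 1 (shut). In form: [[[x, y, z], turn, jaw], ...]. A call has 1 to 12 rows; each row is the pose to reach, as a shift and turn from the pose commanded when the call began, along the tool's axes at that moment, turning the shorter way round; what a row does not reach only later rows make up. A row lasts 1/8 s, in which the tool goes at most 62.5 mm and 10.7 degrees, less where a joint would pass 70% of its speed; a pose out of reach is approached as far as the arm can. A call with a number of a shift or a turn outside -1 to 1 is refused whole. A call with a gripper value outside its range is refused whole. The fingers move at their own pace and stop on an object; FORCE is the grip in N (left out, the last holds). Time passes only in rows, so rows that repeat a pose let the fingers close. It gives the time, the measured TCP pose, the force, the opening and the grip force at its end, in the units of the state.
- observe(): the state, without advancing time (a new reading comes with each control period).
- cams.read_camera(name): name is "scene" or "top" or "wrist"; returns the picture (384x512x3 uint8, red, green, blue); there is no depth.
- cams.camera_model(name): a dict with "camera_matrix" (3x3 intrinsics, pixels), "pose" (4x4, takes a point from camera to world coordinates). Camera axes: x right, y down, z forward; pixel columns grow to the right and rows downward; lengths in m; the calibration is good to about 2 mm. A picture is of the moment at which its call begins: read the wrist's pose just before it. camera_model takes no time and is no camera call; for the wrist camera it gives the pose at the moment of the call.
- robot.hand_in(): hands the job in; it is judged then, once.
Trained networks look in the newest picture that a camera, given by its name, has taken for a name from the list of things; names that differ only in an ending like _2 or _b are one class to them, and where a whole thing is asked for, a point or a joint stands for the part that bears it (a point fixed in the world has none). Each returns a list of dicts, best first, with "confidence" (0 to 1); they miss things now and then, are a little off and sometimes report something else, mostly with a low value. They report only what shows in the picture. A call takes as long as a camera call. They do not tell look-alikes from the thing itself.
- models.find_in(target, camera): "position" ([x, y, z] in m, in world coordinates, good to about 4 mm: the middle of the surface that is visible of it).
- models.pinpoint(target, camera): "position" ([x, y, z] in m, in world coordinates, good to about 4 mm: a listed point, or the origin of a listed thing).
The state is a dict: "time": time; "qpos": joint angles; "qvel": joint speeds; "joint_efforts": joint torques, N m; "tool_pos": TCP position; "tool_rot": TCP orientation; "contact_force": force on the tool from outside, world axes, zero at the start; "torque": the same for the moment, N m; "opening": finger opening in m; "grip_force": force on a finger pad.
Only numpy, scipy, OpenCV 4.12 (cv2) and the standard library are available. Lean on these libraries where they do the work, as an engineer would, in place of code of your own. Each camera call takes 0.05 s, during which the arm holds its last target. There are 200 camera calls.

## Task

Put the four white ink bottles away, each in the wooden stand whose well has its shape and size, upright and flat on the well's floor. The square one is caught under the lips at the low end of the feed chute: nudge it back up the sloping floor until it is clear of the lips, then lift it out. Keep the bottles upright, set them down without dropping them, and leave the brown medicine bottle where it stands.

Things in the scene. Friction and masses are not known exactly. Their poses are not given: they have to be found in the camera images.
- ink_square: Square ink bottle: white body 46 x 46 x 34 mm, flat shoulders, black cap 26 mm across from there to 68 mm; 110 g. Starts at the stop of the chute, square to it, leaning with its floor, shoulders under the lips, cap up between them: it lifts out only after moving 21 mm or more up along the floor; friction holds it there. Origin: centre of the underside, x, y square to sides, z to cap.
- ink_oblong: Ink bottle, oblong: white body 64 mm (x) by 38 mm (y), 36 mm high, black round cap of 26 mm diameter from there to 62 mm; 120 g. Stands on the desk. The cap is gripped from above. Origin: centre of the underside; z along the bottle to the cap.
- ink_round: Ink bottle, wide and round: white body of 60 mm diameter, 34 mm high, black cap of 46 mm diameter from there to 60 mm; 130 g. Stands on the desk. The cap is gripped from above. Origin: centre of the underside; z along the bottle to the cap.
- ink_slim: Ink bottle, slim and round: white body of 34 mm diameter, 62 mm high, black cap of 24 mm diameter from there to 88 mm; 70 g. Stands on the desk. The cap is gripped from above. Origin: centre of the underside; z along the bottle to the cap.
- stand_square: Stand with a square well, 62 x 62 mm inside (78 mm outside), for the square bottle. x and y are square to its sides. Fixed to the desk; wooden, rim 18 mm high and 8 mm thick, grey felt-covered hard well floor 6 mm above the desk. Origin: centre of the underside, on the desk; z up.
- stand_oblong: Stand with an oblong well, 80 mm (x) by 54 mm (y) inside (96 x 70 mm outside), for the oblong bottle. Fixed to the desk; wooden, rim 18 mm high and 8 mm thick, grey felt-covered hard well floor 6 mm above the desk. Origin: centre of the underside, on the desk; z up.
- stand_round: Stand with a large round well, 76 mm inside (92 mm outside), for the wide round bottle. Fixed to the desk; wooden, rim 18 mm high and 8 mm thick, grey felt-covered hard well floor 6 mm above the desk. Origin: centre of the underside, on the desk; z up.
- stand_slim: Stand with a small round well, 50 mm inside (66 mm outside), for the slim bottle. Fixed to the desk; wooden, rim 18 mm high and 8 mm thick, grey felt-covered hard well floor 6 mm above the desk. Origin: centre of the underside, on the desk; z up.
- chute: Waxed plywood chute, fixed: channel 52 mm wide, floor rising 8 deg to its +x. Frame level, origin on the desk; the floor is 20 mm above it there and runs 70 mm down and 90 mm up the slope. Walls 22 mm above the floor. Low end: a stop post each side, and 41-45 mm above the floor a lip each side, 9 mm inward, 18 mm long up the slope; a 34 mm gap stays open between posts and lips.
- medicine: Medicine bottle of brown glass with a yellow cap, 38 mm across and 70 mm high, standing on the desk: not an ink bottle, stays where it is. Origin: centre of the underside.
There are look-alikes about, which are no part of the job. What is shaped like the medicine but blue or purple is not meant.

How it is judged:
By the outcome, as a careful person would: the job done as asked, in the order asked, and still so for the second after the job is handed in, with the robot touching nothing.
It also fails if it takes over 96 s, if anything falls off the work surface, if the arm or the gripper's body presses on something with over 40 N, if the wrist force passes 120 N, or if a joint passes its speed limit or range.

## Working session

There is one attempt and no reset: what is moved stays moved. The work goes in short steps, Python scripts to look and compute and a shell command to move; the robot and the scene stay as the last step left them, time stands still between calls to the robot, and variables do not carry over. Pictures are saved under pics/ and viewed, at most 15 in all, crops included, and the job is handed in when it is done.

```bash
ls; mkdir -p pics; cat > h.py <<'E'
import numpy as np, cv2
from cell import observe, cams, robot, models
def proj(cam,P):
    m=cams.camera_model(cam);T=np.linalg.inv(m["pose"]);p=(T[:3,:3]@np.array(P)+T[:3,3]);q=np.array(m["camera_matrix"])@p
    return q[:2]/q[2]
def ray(cam,u,v,z,m=None):
    m=m or cams.camera_model(cam);T=np.array(m["pose"]);d=T[:3,:3]@np.linalg.inv(m["camera_matrix"])@[u,v,1]
    return T[:3,3]+d*(z-T[2,3])/d[2]
def save(cam,n):
    im=cams.read_camera(cam);cv2.imwrite("pics/"+n,im[:,:,::-1]);return im
E
python3 - <<'E'
from h import *
a=save("top","t0.png");b=save("scene","s0.png");
print(observe())
for c in ("top","scene"):
  m=cams.camera_model(c);print(c,np.round(m["pose"],3).tolist(),np.round(m["camera_matrix"],1).tolist())
  for t in "ink_square ink_oblong ink_round ink_slim stand_square stand_oblong stand_round stand_slim chute medicine".split():
    for r in models.pinpoint(t,c)[:3]: print(t,np.round(r["position"],3),round(r["confidence"],2),proj(c,r["position"]).round())
big=np.hstack([a,b])
E
```

```text
pics
{'time': 0.1, 'qpos': array([ 1.03800717e+00,  3.42616618e-01,  1.52490403e+00, -4.41417826e-06,
        1.27539248e+00, -1.46019089e-01]), 'qvel': array([-0.0005168 , -0.00140888, -0.00087028, -0.00028455,  0.00073533,
        0.0010477 ]), 'joint_efforts': array([ 1.69637944e-03, -4.32002807e+01, -2.44694030e+01,  7.20320782e-02,
        5.26177045e-02,  3.28254970e-06]), 'tool_pos': array([0.19795682, 0.48611884, 0.40413931]), 'tool_rot': array([-3.14028562e+00, -1.87953557e-04,  2.75482375e+00]), 'contact_force': array([-0.31973607,  0.13009637, -0.46717784]), 'torque': array([-0.02337736, -0.02201909, -0.07702706]), 'grip_force': 0.0, 'opening': 0.09171678887142229}
top [[0.029, -0.99, 0.141, 0.447], [-1.0, -0.029, -0.0, 0.042], [0.005, -0.141, -0.99, 1.059], [0.0, 0.0, 0.0, 1.0]] [[357.0, 0.0, 254.2], [0.0, 357.0, 190.5], [0.0, 0.0, 1.0]]
ink_square [0.488 0.299 0.015] 0.55 [165. 224.]
ink_oblong [0.544 0.043 0.002] 0.84 [253. 208.]
ink_round [0.442 0.137 0.005] 0.72 [220. 242.]
ink_slim [0.652 0.14  0.   ] 0.53 [222. 172.]
stand_square [ 0.607 -0.113 -0.001] 0.65 [306. 18
[... 628 characters left out ...]
96.]
ink_round [ 0.444  0.138 -0.001] 0.84 [351. 206.]
ink_round [ 0.441 -0.113 -0.   ] 0.33 [290. 131.]
ink_slim [0.652 0.141 0.   ] 0.84 [275. 253.]
stand_square [ 0.604 -0.116  0.003] 0.97 [233. 158.]
stand_square [ 0.442 -0.116  0.   ] 0.33 [289. 130.]
stand_oblong [ 0.587 -0.255  0.003] 0.98 [211. 117.]
stand_oblong [0.529 0.31  0.004] 0.54 [369. 287.]
stand_round [ 0.466 -0.277  0.001] 0.62 [247.  92.]
stand_slim [ 0.44  -0.116 -0.002] 0.67 [290. 130.]
stand_slim [ 0.603 -0.117  0.004] 0.62 [233. 158.]
chute [0.528 0.311 0.   ] 0.88 [370. 287.]
medicine [ 0.78  -0.03  -0.003] 0.65 [184. 222.]
medicine [ 0.637  0.03  -0.001] 0.63 [253. 211.]
medicine [0.761 0.057 0.002] 0.62 [211. 247.]
```

```bash
python3 -m jog --help | head -20
```

```text
invalid input: not JSON, or not a number
```

```bash
python3 - <<'E'
import cv2
a=cv2.imread("pics/t0.png")[110:290,120:400];cv2.imwrite("pics/t0c.png",cv2.resize(a,(784,504),interpolation=cv2.INTER_CUBIC))
b=cv2.imread("pics/s0.png")[60:340,150:470];cv2.imwrite("pics/s0c.png",cv2.resize(b,(672,588),interpolation=cv2.INTER_CUBIC))
E
```

```text
(no output)
```

View pics/t0c.png

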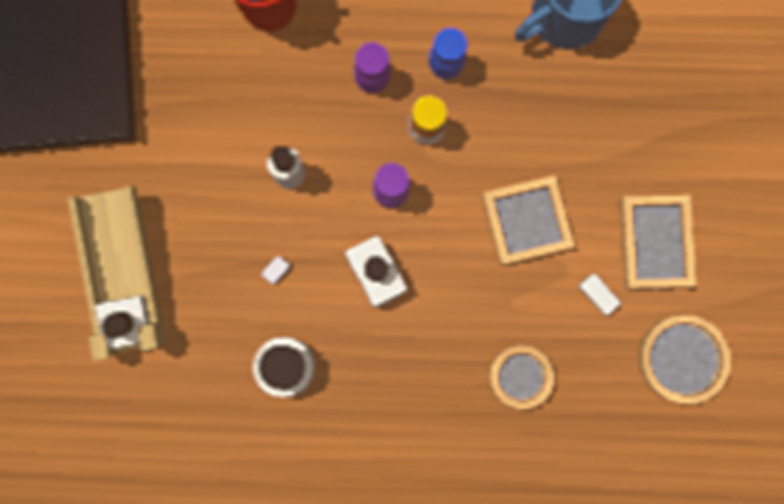

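View pics/s0c.png

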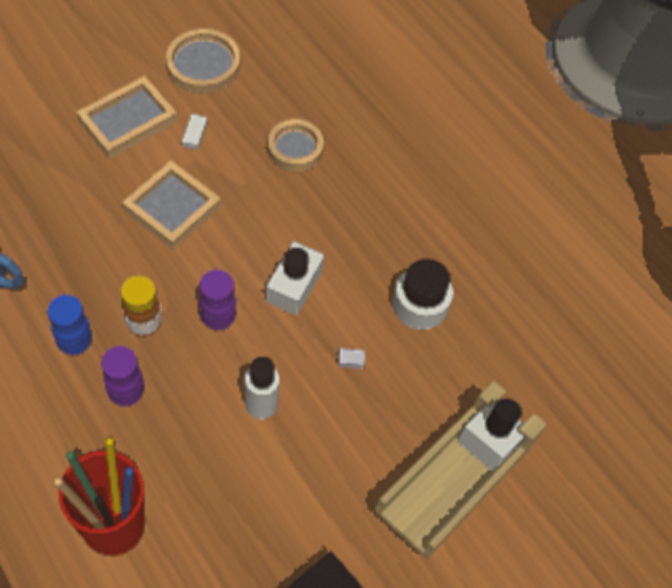

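The top view (crop px) shows four stands on the right: square (530,218), oblong (659,240), slim (522,377), round (686,360). The bottles are slim (285,165), oblong (377,270) and round (283,367), with the square one at the chute's low end (120,322). The yellow-capped medicine bottle is at (429,115). The blue and purple bottles are look-alikes.

```bash
cat >> h.py <<'E'
def go(pos,yaw=None,tip=None):
    """shift/turn shares to bring the TCP axis to pos[:2], fingertip to height tip, closing line at angle 'yaw' (world, mod pi)"""
    s=observe();p=np.array(s["tool_pos"]);r=s["tool_rot"];c=np.cos(r[2]);n=np.sin(r[2])
    R=np.array([[c,n,0],[n,-c,0],[0,0,-1]])
    z=p[2] if tip is None else tip+.178
    d=R.T@(np.array([pos[0],pos[1],z])-p)/.4
    t=0
    if yaw is not None:
        cur=r[2]-np.pi/2; dy=(yaw-cur+np.pi/2)%np.pi-np.pi/2   # world turn
        t=-dy/np.pi
    print("t%.2f"%s["time"],"shift",d.round(3).tolist(),"turn",round(t,3),"q6 %.2f"%s["qpos"][5],"q1 %.2f"%s["qpos"][0])
E
python3 - <<'E'
from h import *
T={c:cv2.imread(f"pics/{n}.png") for c,n in (("top","t0"),("scene","s0"))}
st=dict(square=(.606,-.114),oblong=(.585,-.254),round=(.467,-.277),slim=(.444,-.113))
for c,im in T.items():
  hsv=cv2.cvtColor(im,cv2.COLOR_BGR2HSV)
  g=((hsv[...,1]<60)&(hsv[...,2]>80)&(hsv[...,2]<190)).astype(np.uint8)
  n,lab,stt,cen=cv2.connectedComponentsWithStats(g)
  for k,p in st.items():
    u=proj(c,[*p,.006]).round().astype(int); l=lab[u[1],u[0]]
    ys,xs=np.nonzero(lab==l)
    W=np.array([ray(c,x,y,.006)[:2] for x,y in zip(xs,ys)],np.float32)
    (cx,cy),(w,h),a=cv2.minAreaRect(W); print(c,k,l,len(W),W.mean(0).round(4),"rect",round(cx,4),round(cy,4),round(w,3),round(h,3),round(a,1))
o=lambda x,y:(x/2.8+120-.3,y/2.8+110-.3)
P=np.array([ray("top",*o(*q),.036)[:2] for q in((346,250),(379,236),(407,290),(378,306))])
print("oblong",P.mean(0),[np.degrees(np.arctan2(*(P[i]-P[j])[::-1])).round(1) for i,j in((0,3),(1,2),(0,1),(3,2))],[np.linalg.norm(P[i]-P[j]).round(4) for i,j in((0,3),(1,2),(0,1),(3,2))])
# scene corners of oblong top (crop/2.1)
# chute: wall-top high end / low end corners, outer edges
A=ray("top",*o(69,199),.054)[:2];B=ray("top",*o(93,335),.035)[:2];C=ray("top",*o(133,187),.054)[:2];D=ray("top",*o(155,325),.035)[:2]
for i,j in((A,B),(C,D)): print("chute",i,j,np.degrees(np.arctan2(*(i-j)[::-1])).round(1))
E
```

```text
top square 20 371 [ 0.6084 -0.1191] rect 0.6083 -0.1192 0.058 0.057 15.5
top oblong 21 406 [ 0.5894 -0.2581] rect 0.5895 -0.2579 0.073 0.049 3.1
top round 36 456 [ 0.4664 -0.2834] rect 0.4663 -0.2834 0.065 0.07 89.4
top slim 39 185 [ 0.4433 -0.1131] rect 0.4431 -0.113 0.041 0.044 45.9
scene square 48 460 [ 0.6048 -0.1211] rect 0.6048 -0.1213 0.057 0.056 15.7
scene oblong 37 415 [ 0.5863 -0.2603] rect 0.5858 -0.2601 0.076 0.045 3.3
scene round 33 394 [ 0.464  -0.2853] rect 0.4637 -0.2849 0.059 0.071 57.4
scene slim 46 181 [ 0.4404 -0.1146] rect 0.44 -0.1145 0.034 0.042 57.4
oblong [0.5469463 0.0397638] [np.float64(31.4), np.float64(28.9), np.float64(114.9), np.float64(120.5)] [np.float64(0.0663), np.float64(0.0627), np.float64(0.037), np.float64(0.0339)]
chute [0.60885827 0.35573357] [0.4725816  0.32713594] 11.9
chute [0.62318498 0.29148238] [0.48453766 0.2647606 ] 10.9
```

```bash
python3 - <<'E'
from h import *
go((.4806,.2984),np.radians(101.5),.17)
m=cams.camera_model("wrist");p=np.array(m["pose"]);print(p.round(3).tolist(),np.array(m["camera_matrix"])[0].round())
E
```

```text
t1.10 shift [-0.831, -0.168, 0.142] turn -0.187 q6 -0.15 q1 1.04
[[0.378, 0.892, 0.248, 0.131], [0.926, -0.365, -0.1, 0.514], [0.001, 0.267, -0.964, 0.385], [0.0, 0.0, 0.0, 1.0]] [324.   0. 259.]
```

```bash
python3 -m jog '[[[-0.831,-0.168,0.142],-0.187,0.3],[[-0.831,-0.168,0.142],-0.187,0.3],[[-0.831,-0.168,0.142],-0.187,0.3],[[-0.831,-0.168,0.142],-0.187,0.3],[[-0.831,-0.168,0.142],-0.187,0.3],[[-0.831,-0.168,0.142],-0.187,0.3],[[-0.831,-0.168,0.142],-0.187,0.3],[[-0.831,-0.168,0.142],-0.187,0.3]]' 20
python3 - <<'E'
from h import *
go((.4806,.2984),np.radians(101.5),.17)
a=save("wrist","w1.png")
for t in("ink_square","chute"):
  for r in models.pinpoint(t,"wrist")[:2]: print(t,np.round(r["position"],4),round(r["confidence"],2),proj("wrist",r["position"]).round())
s=np.radians(8);n=np.array([-np.sin(s)*np.cos(.2),-np.sin(s)*np.sin(.2),np.cos(s)])
b=np.array([.4885,.300,.0145])
for h in(0.034,.068): print(h,b+n*h,proj("wrist",b+n*h).round())
E
```

```text
time: 2.1
tool_pos: [0.4802, 0.2987, 0.3478]
tool_rot: [3.141, -0.001, -2.941]
contact_force: [0.0, 0.4, -0.3]
opening: 0.0644
grip_force: 0.0
t2.10 shift [-0.001, -0.001, -0.0] turn -0.0 q6 -1.35 q1 0.42
chute [0.5374 0.3071 0.0015] 0.63 [254. 224.]
0.034 [0.48386244 0.29905992 0.04816911] [256. 187.]
0.068 [0.47922487 0.29811984 0.08183823] [256. 193.]
```

View pics/w1.png

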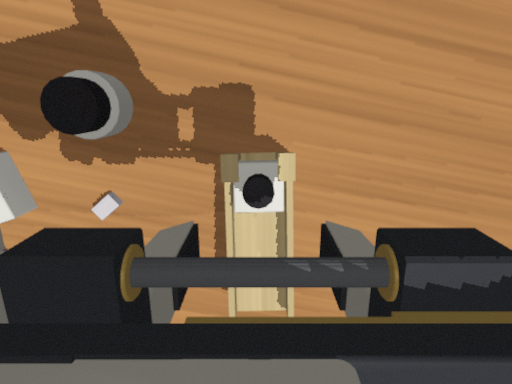

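The wrist view shows the square bottle's cap at (258,191), within 2 px of the prediction. The chute runs straight down the picture, with its posts at rows 155–180.

```bash
python3 - <<'E'
from h import *
p=ray("wrist",258,191,.0818);print(p)
go(p[:2]+[.0015,.0003],np.radians(103),.062)
E
```

```text
[0.47761702 0.29936345 0.0818    ]
t2.25 shift [0.001, 0.001, 0.271] turn -0.008 q6 -1.35 q1 0.42
```

```bash
python3 -m jog '[[[0,0.001,0.14],-0.008,0.4],[[0,0.001,0.24],-0.008,0.4],[[0,0.001,0.271],-0.008,0.4],[[0,0.001,0.271],-0.008,0.4],[[0,0.001,0.271],-0.008,1],[[0,0.001,0.271],-0.008,1],[[0,0.001,0.271],-0.008,1],[[0,0.001,0.271],-0.008,1]]' 15
```

```text
time: 3.25
tool_pos: [0.4806, 0.299, 0.2402]
tool_rot: [3.141, 0.001, -2.916]
contact_force: [-1.1, -0.7, 2.3]
opening: 0.0257
grip_force: 15.0
```

```bash
python3 -m jog '[[[-0.012,0,-0.002],0,1],[[-0.024,0,-0.0036],0,1],[[-0.036,0,-0.0052],0,1],[[-0.048,0,-0.0069],0,1],[[-0.06,0,-0.0086],0,1],[[-0.072,0,-0.0103],0,1],[[-0.075,0,-0.0107],0,1],[[-0.075,0,-0.0107],0,1]]'
python3 - <<'E'
from h import *
save("wrist","w2.png");save("scene","s2.png")
b=cv2.imread("pics/s2.png")[60:340,150:470];cv2.imwrite("pics/s2c.png",np.hstack([cv2.resize(b,(448,392)),cv2.resize(cv2.imread("pics/w2.png")[100:300,170:350],(352,392))]))
E
```

```text
time: 4.25
tool_pos: [0.5062, 0.3052, 0.2426]
tool_rot: [-3.14, -0.014, -2.915]
contact_force: [-18.1, -4.5, 10.5]
opening: 0.0254
grip_force: 15.0
```

View pics/s2c.png

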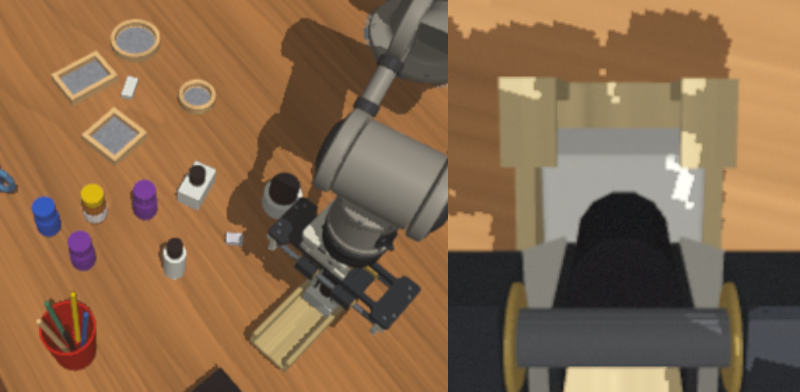

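The wrist crop shows the bottle body has come part of the way out from under the lips, but there's about 18 N of drag. I'll let go so it can settle, then look again.

```bash
python3 -m jog '[[[0,0,0],0,0.5],[[0,0,0],0,0.4],[[0,0,-0.1],0,0.4],[[0,0,-0.24],0,0.4],[[0.06,0,-0.24],0,0.4]]'
python3 - <<'E'
from h import *
save("wrist","w3.png")
cv2.imwrite("pics/w3c.png",cv2.resize(cv2.imread("pics/w3.png")[120:330,150:370],(660,600)))
E
```

```text
time: 4.97
tool_pos: [0.4883, 0.3007, 0.3445]
tool_rot: [3.139, 0.011, -2.917]
contact_force: [-0.5, -0.2, -1.4]
opening: 0.055
grip_force: 0.0
```

View pics/w3c.png

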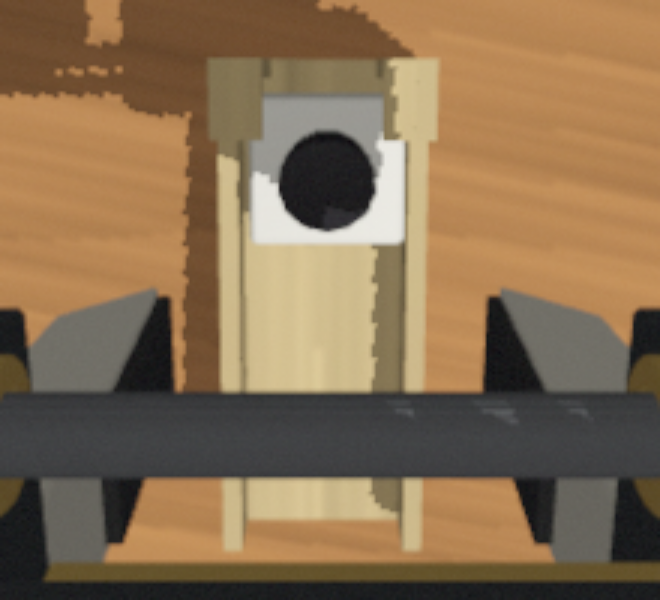

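The bottle moved only about 7 mm before the grip slipped. Its rear shoulder edge is at row 95, while the lips end at row 140. I'll push the body from behind with closed fingers through the 34 mm gap.

```bash
python3 - <<'E'
from h import *
e=ray("wrist",150+323/3,120+95/2.857,.046)
l=ray("wrist",150+325/3,120+140/2.857,.059)
po=ray("wrist",150+323/3,120+58/2.857,.055)
c=ray("wrist",150+327/3,120+180/2.857,.083)
bt=ray("wrist",150+322/3,120+518/2.857,.0325)
print(e,l,po,c,bt, np.degrees(np.arctan2(*(bt-po)[1::-1])))
d=np.array([np.cos(np.radians(13)),np.sin(np.radians(13))])
print("along", [(q[:2]-po[:2])@d for q in(e,l,c,bt)])
t=e[:2]-d*.032; print(t); go(t,np.radians(13),.11); go(t,None,.030)
E
```

```text
[0.45889696 0.29428717 0.046     ] [0.46949791 0.29729428 0.059     ] [0.44697281 0.29159914 0.055     ] [0.4749558  0.29906799 0.083     ] [0.61096222 0.32845717 0.0325    ] 12.667217919679086
along [np.float64(0.012223202333310685), np.float64(0.023228909713834813), np.float64(0.028945911304739957), np.float64(0.16807762267769635)]
[0.42771711 0.28708873]
t5.03 shift [0.146, 0.0, 0.135] turn 0.5 q6 -1.38 q1 0.42
t5.03 shift [0.146, 0.0, 0.335] turn 0 q6 -1.38 q1 0.42
```

```bash
python3 -m jog '[[[0.146,0,0.135],0.5,1],[[0.146,0,0.135],0.5,1],[[0.146,0,0.135],0.5,1],[[0.146,0,0.135],0.5,1],[[0.146,0,0.135],0.5,1],[[0.146,0,0.135],0.5,1],[[0.146,0,0.135],0.5,1],[[0.146,0,0.135],0.5,1],[[0.146,0,0.135],0.5,1]]'
python3 - <<'E'
from h import *
go((.4277,.2871),np.radians(13),.030); print(observe()["tool_rot"])
E
```

```text
time: 6.15
tool_pos: [0.4299, 0.2873, 0.2854]
tool_rot: [-3.142, 0.0, 1.793]
contact_force: [0.9, 1.3, -0.2]
opening: 0.0003
grip_force: 0.0
t6.15 shift [0.001, -0.005, 0.193] turn -0.002 q6 0.22 q1 0.44
[-3.14155917e+00  3.01054369e-05  1.79277131e+00]
```

```bash
python3 -m jog '[[[0.001,-0.008,0.1],0,1],[[0.001,-0.008,0.19],0,1],[[0.001,-0.008,0.193],0,1]]'
python3 - <<'E'
from h import *
save("wrist","w4.png");save("scene","s4.png")
cv2.imwrite("pics/w4c.png",np.hstack([cv2.resize(cv2.imread("pics/w4.png"),(448,336)),cv2.resize(cv2.imread("pics/s4.png")[200:340,310:450],(336,336))]))
E
```

```text
time: 6.52
tool_pos: [0.4257, 0.2865, 0.2063]
tool_rot: [-3.136, 0.001, 1.796]
contact_force: [0.2, -0.1, -0.1]
opening: 0.0005
grip_force: 0.0
```

View pics/w4c.png

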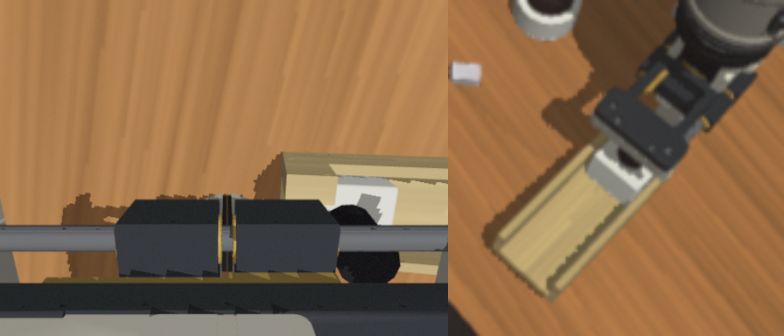

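Fingers are behind the bottle in the gap, with no contact yet. I'll push in small steps and watch the force.

```bash
python3 -m jog '[[[0,0.015,-0.012],0,1],[[0,0.03,-0.014],0,1],[[0,0.04,-0.016],0,1],[[0,0.04,-0.016],0,1]]'; python3 -m jog '[[[0,0.01,-0.0014],0,1],[[0,0.02,-0.0028],0,1],[[0,0.02,-0.0028],0,1]]'
```

```text
time: 7.12
tool_pos: [0.4421, 0.2906, 0.2154]
tool_rot: [3.141, -0.0, 1.796]
contact_force: [0.4, 0.4, -0.1]
opening: 0.0004
grip_force: 0.0
time: 7.5
tool_pos: [0.4499, 0.2924, 0.2161]
tool_rot: [3.141, -0.0, 1.796]
contact_force: [-0.4, 0.1, 0.4]
opening: 0.0007
grip_force: 0.0
```

```bash
python3 -m jog '[[[0,0.01,-0.001],0,1],[[0,0.02,-0.002],0,1],[[0,0.03,-0.003],0,1],[[0,0.04,-0.004],0,1],[[0,0.04,-0.004],0,1]]'
python3 - <<'E'
from h import *
save("wrist","w5.png");save("scene","s5.png")
cv2.imwrite("pics/w5c.png",np.hstack([cv2.resize(cv2.imread("pics/w5.png"),(448,336)),cv2.resize(cv2.imread("pics/s5.png")[200:340,310:450],(336,336))]))
E
```

```text
time: 8.12
tool_pos: [0.4655, 0.2959, 0.2178]
tool_rot: [3.141, -0.0, 1.796]
contact_force: [-0.8, 0.4, -0.1]
opening: 0.0006
grip_force: 0.2
```

View pics/w5c.png

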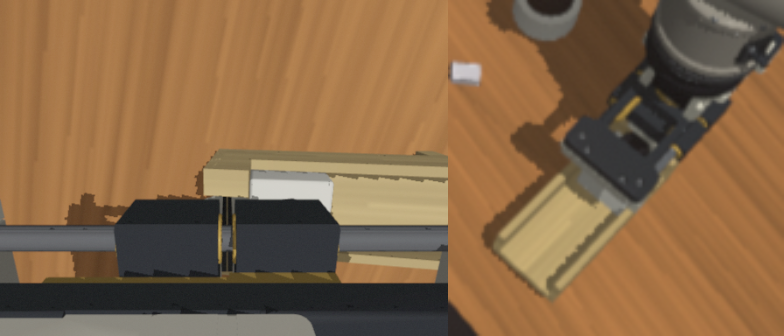

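```bash
python3 - <<'E'
from h import *
d=np.array([np.cos(np.radians(12.8)),np.sin(np.radians(12.8))]);po=np.array([.44697,.2916])
f=ray("wrist",331/.875,195/.875,.052);print("front",(f[:2]-po)@d, "lip",(ray("wrist",250/.875,180/.875,.059)[:2]-po)@d)
print("tcp",(observe()["tool_pos"][:2]-po)@d)
E
```

```text
front 0.07563884309749498 lip 0.030307079808732755
tcp 0.01868590768576272
```

```bash
python3 -m jog '[[[0,0.01,-0.001],0,1],[[0,0.02,-0.002],0,1],[[0,0.03,-0.003],0,1],[[0,0.036,-0.004],0,1],[[0,0.036,-0.004],0,1],[[0,0.02,-0.004],0,1],[[0,-0.02,-0.06],0,1],[[0,0,-0.2],0,1],[[-0.06,0.08,-0.3],-0.2,0.4],[[-0.06,0.08,-0.3],-0.4,0.4],[[-0.06,0.08,-0.3],-0.5,0.4]]'
python3 - <<'E'
from h import *
p=observe()["tool_pos"];print(p)
E
```

```text
time: 9.6
tool_pos: [0.5016, 0.2793, 0.3382]
tool_rot: [3.141, 0.0, 2.365]
contact_force: [-0.9, 0.4, -0.8]
opening: 0.0259
grip_force: 0.0
[0.50161241 0.27927897 0.33823857]
```

```bash
python3 - <<'E'
from h import *
go((.498,.3035),np.radians(102.8),.165)
E
```

```text
t9.60 shift [0.049, 0.037, -0.012] turn -0.318 q6 -0.42 q1 0.37
```

```bash
python3 -m jog '[[[0.049,0.037,-0.012],-0.318,0.4],[[0.049,0.037,-0.012],-0.318,0.4],[[0.049,0.037,-0.012],-0.318,0.4],[[0.049,0.037,-0.012],-0.318,0.4],[[0.049,0.037,-0.012],-0.318,0.4],[[0.049,0.037,-0.012],-0.318,0.4],[[0.049,0.037,-0.012],-0.318,0.4]]'
python3 - <<'E'
from h import *
save("wrist","w6.png")
cv2.imwrite("pics/w6c.png",cv2.resize(cv2.imread("pics/w6.png")[120:330,150:370],(660,600)))
E
```

```text
time: 10.48
tool_pos: [0.4979, 0.3039, 0.3424]
tool_rot: [-3.142, -0.0, -2.926]
contact_force: [-0.5, -0.6, -0.7]
opening: 0.0554
grip_force: 0.0
```

View pics/w6c.png

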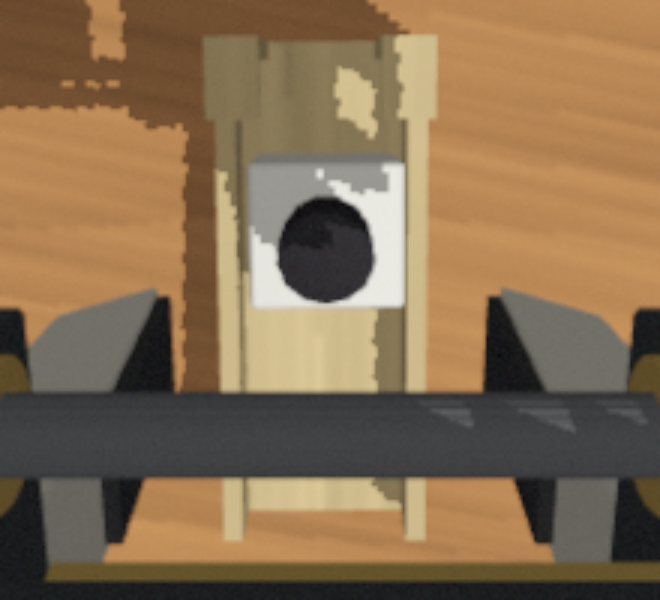

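The bottle is now clear: its rear edge is at row 155, well past the lip ends at row 118. The cap is at (326,250).

```bash
python3 - <<'E'
from h import *
p=ray("wrist",150+326/3,120+250/2.857,.087);print(p)
go(p[:2]+[.0015,.0003],np.radians(102.8),.0635)
E
```

```text
[0.50553216 0.30630609 0.087     ]
t10.53 shift [-0.024, 0.002, 0.252] turn -0.003 q6 -1.37 q1 0.42
```

```bash
python3 -m jog '[[[-0.024,0.002,0.14],0,0.4],[[-0.024,0.002,0.24],0,0.4],[[-0.024,0.002,0.252],0,0.4],[[-0.024,0.002,0.252],0,1],[[-0.024,0.002,0.252],0,1],[[-0.024,0.002,0.252],0,1],[[-0.024,0.002,0.252],0,1],[[-0.024,0.002,0.23],0,1],[[-0.024,0.002,0.17],0,1],[[-0.024,0.002,0.05],0,1],[[-0.024,0.002,0.0],0,1]]' 20
python3 - <<'E'
from h import *
go((.606,-.117),np.radians(15.5),.14);go((.606,-.117),np.radians(105.5),.14)
E
```

```text
time: 11.9
tool_pos: [0.5077, 0.307, 0.3458]
tool_rot: [3.141, 0.004, -2.925]
contact_force: [-0.4, 0.3, -0.8]
opening: 0.0254
grip_force: 20.0
t11.90 shift [-0.012, -1.088, 0.07] turn 0.483 q6 -1.37 q1 0.41
t11.90 shift [-0.012, -1.088, 0.07] turn -0.017 q6 -1.37 q1 0.41
```

```bash
python3 -m jog '[[[-0.011,-1,0.0],-0.017,1],[[-0.011,-1,0.0],-0.017,1],[[-0.011,-1,0.0],-0.017,1],[[-0.011,-1,0.0],-0.017,1],[[-0.011,-1,0.0],-0.017,1],[[-0.011,-1,0.0],-0.017,1],[[-0.011,-1,0.0],-0.017,1],[[-0.011,-1,0.0],-0.017,1]]'
python3 - <<'E'
from h import *
save("wrist","w7.png");save("scene","s7.png");save("top","t7.png")
for c in("wrist","top","scene"):
  for r in models.pinpoint("stand_square",c)[:2]: print(c,np.round(r["position"],4),round(r["confidence"],2))
cv2.imwrite("pics/w7c.png",np.hstack([cv2.resize(cv2.imread("pics/w7.png"),(448,336)),cv2.resize(cv2.imread("pics/s7.png")[60:200,180:320],(336,336))]))
go((.606,-.117),np.radians(105.5),.08)
E
```

```text
time: 12.9
tool_pos: [0.5977, -0.0843, 0.3424]
tool_rot: [3.141, -0.0, -2.874]
contact_force: [0.2, 1.0, -0.9]
opening: 0.0254
grip_force: 20.0
wrist [ 0.6052 -0.1174 -0.0008] 0.85
scene [ 0.6028 -0.1185  0.0022] 0.78
t13.20 shift [0.004, -0.092, 0.212] turn 0.0 q6 -2.11 q1 -0.26
```

View pics/w7c.png

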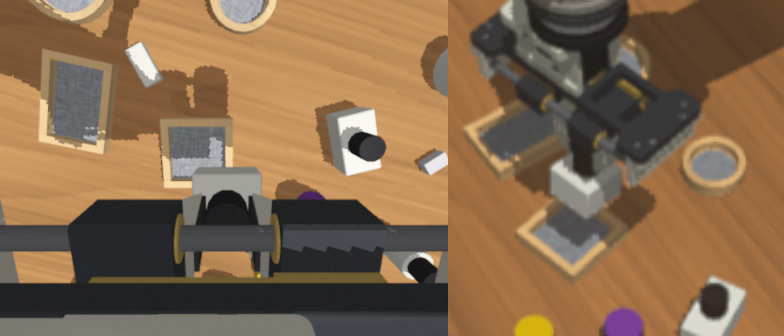

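The bottle hangs securely above the square stand, whose well is at (196,150) in the left half.

```bash
python3 -m jog '[[[0.015,-0.09,0.0],0,1],[[0.015,-0.09,0.12],0,1],[[0.015,-0.09,0.2],0,1],[[0.015,-0.09,0.25],0,1],[[0.015,-0.09,0.257],0,1],[[0.015,-0.09,0.257],0,1]]'
python3 - <<'E'
from h import *
go((.6016,-.1186),np.radians(105.5),.0515)
E
```

```text
time: 13.95
tool_pos: [0.6018, -0.1187, 0.2405]
tool_rot: [-3.141, 0.001, -2.871]
contact_force: [-0.0, 0.2, -0.7]
opening: 0.0254
grip_force: 20.0
t13.95 shift [0.001, 0.0, 0.027] turn 0.0 q6 -2.16 q1 -0.32
```

Lowering slowly with a lighter grip, so the bottle can pivot flat.

```bash
python3 -m jog '[[[0,0,0.012],0,1],[[0,0,0.016],0,1],[[0,0,0.018],0,1],[[0,0,0.018],0,1]]' 8; python3 -m jog '[[[0,0,0.003],0,1],[[0,0,0.006],0,1],[[0,0,0.006],0,1]]' 6
```

```text
time: 14.45
tool_pos: [0.6021, -0.1191, 0.2339]
tool_rot: [-3.14, 0.003, -2.872]
contact_force: [0.8, 0.5, 4.9]
opening: 0.0258
grip_force: 8.0
time: 14.82
tool_pos: [0.6025, -0.119, 0.2321]
tool_rot: [-3.14, 0.005, -2.872]
contact_force: [1.7, 2.6, 6.0]
opening: 0.0257
grip_force: 6.0
```

```bash
python3 -m jog '[[[0,0,0.003],0,1],[[0,0,0.006],0,1],[[0,0,0.007],0,1],[[0,0,0.007],0,1]]' 5
python3 - <<'E'
from h import *
save("scene","s8.png");save("wrist","w8.png")
cv2.imwrite("pics/w8c.png",np.hstack([cv2.resize(cv2.imread("pics/w8.png")[150:300,150:350],(448,336)),cv2.resize(cv2.imread("pics/s8.png")[90:190,180:280],(336,336),interpolation=cv2.INTER_CUBIC)]))
E
```

```text
time: 15.32
tool_pos: [0.6024, -0.119, 0.2291]
tool_rot: [-3.14, 0.004, -2.872]
contact_force: [1.1, 1.0, 5.9]
opening: 0.0256
grip_force: 5.0
```

View pics/w8c.png

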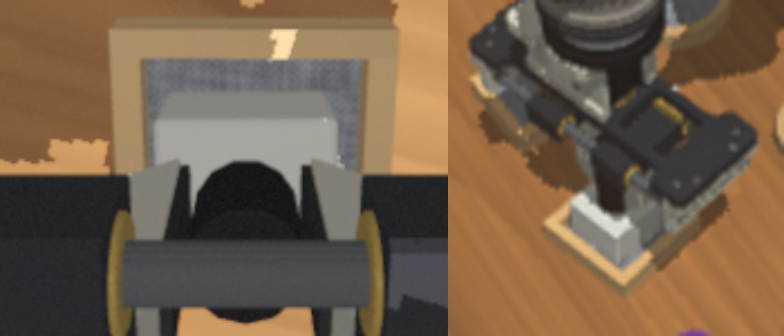

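The bottle is inside the well, resting on the felt. Releasing.

```bash
python3 -m jog '[[[0,0,0],0,0.68],[[0,0,0],0,0.6],[[0,0,0],0,0.5],[[0,0,0],0,0.5],[[0,0,-0.08],0,0.5],[[0,0,-0.2],0,0.5],[[0.1,0,-0.28],0,0.5],[[0.15,0,-0.3],0,0.5]]' 5
python3 - <<'E'
from h import *
save("wrist","w9.png");save("scene","s9.png")
cv2.imwrite("pics/w9c.png",np.hstack([cv2.resize(cv2.imread("pics/w9.png")[100:340,100:420],(448,336)),cv2.resize(cv2.imread("pics/s9.png")[60:200,180:320],(336,336),interpolation=cv2.INTER_CUBIC)]))
for t in("ink_square","stand_square","ink_oblong","ink_round"):
  for r in models.pinpoint(t,"wrist")[:2]: print(t,np.round(r["position"],4),round(r["confidence"],2))
go((.443,.1375),np.radians(90),.17);go((.545,.042),np.radians(30),.17)
E
```

```text
time: 16.42
tool_pos: [0.5428, -0.1355, 0.3497]
tool_rot: [-3.139, 0.003, -2.872]
contact_force: [-0.8, -0.0, -0.5]
opening: 0.0458
grip_force: 0.0
ink_square [ 0.6139 -0.1131  0.0051] 0.61
ink_square [ 0.6084 -0.1147 -0.001 ] 0.37
stand_square [ 0.6085 -0.1151 -0.0036] 0.89
ink_oblong [0.5418 0.0457 0.0018] 0.73
ink_oblong [ 0.6146 -0.1104  0.0059] 0.7
ink_round [ 0.5865 -0.2551 -0.0022] 0.52
t16.73 shift [0.062, 0.724, -0.003] turn 0.086 q6 -2.22 q1 -0.38
t16.73 shift [-0.12, 0.426, -0.003] turn 0.419 q6 -2.22 q1 -0.38
```

View pics/w9c.png

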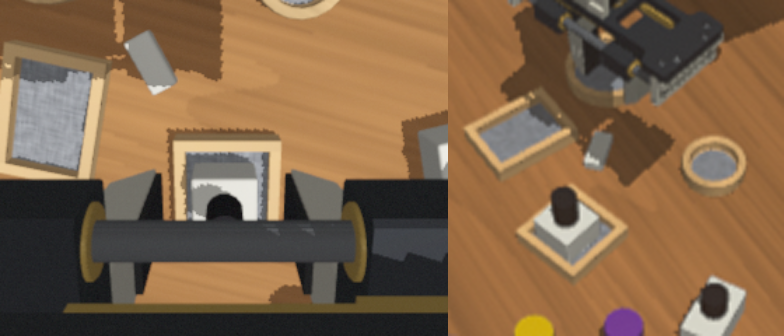

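The square bottle stands upright in its well. Next is the round one.

```bash
python3 -m jog '[[[0.15,0.724,0],0,0.1],[[0.15,0.724,0],0,0.1],[[0.15,0.724,0],0,0.1],[[0.15,0.724,0],0,0.1],[[0.15,0.724,0],0,0.1],[[0.15,0.724,0],0,0.1],[[0.15,0.724,0],0,0.1]]' 20
python3 - <<'E'
from h import *
im=save("wrist","w10.png")
for r in models.pinpoint("ink_round","wrist")[:2]: print(np.round(r["position"],4),round(r["confidence"],2))
for h in(0,.06): print(proj("wrist",[.443,.1375,h]))
# cap blob near prediction
u=proj("wrist",[.443,.1375,.06]).round().astype(int)
g=(im.max(2)<70).astype(np.uint8);n,l,s,c=cv2.connectedComponentsWithStats(g);k=l[u[1],u[0]];print(s[k],c[k],ray("wrist",*c[k],.058))
go((.443,.1375),None,.04)
E
```

```text
time: 17.6
tool_pos: [0.4092, 0.1281, 0.347]
tool_rot: [-3.141, -0.0, -2.871]
contact_force: [0.6, -0.6, -0.0]
opening: 0.0825
grip_force: 0.0
[ 0.4467  0.1377 -0.0034] 0.58
[258.89024567 203.82772761]
[258.91297426 225.02793585]
[ 231  195   50   54 2163] [256.00832178 221.77438742] [0.44147212 0.13440697 0.058     ]
t17.70 shift [-0.088, 0.002, 0.323] turn 0 q6 -1.72 q1 0.12
```

```bash
python3 -m jog '[[[-0.087,0.0,0.1],0,0.1],[[-0.087,0.0,0.22],0,0.1],[[-0.087,0.0,0.3],0,0.1],[[-0.087,0.0,0.322],0,0.1],[[-0.087,0.0,0.322],0,0.1],[[-0.087,0.0,0.322],0,1],[[-0.087,0.0,0.322],0,1],[[-0.087,0.0,0.322],0,1],[[-0.087,0,0.322],0,1],[[-0.087,0,0.25],0,1],[[-0.087,0,0.12],0,1]]' 20
python3 - <<'E'
from h import *
go((.467,-.281),None,.14)
E
```

```text
time: 19.08
tool_pos: [0.4415, 0.1371, 0.2987]
tool_rot: [3.141, -0.005, -2.872]
contact_force: [2.5, -0.5, -2.0]
opening: 0.0454
grip_force: 20.0
t19.07 shift [0.217, -1.024, -0.048] turn 0 q6 -1.71 q1 0.14
```

```bash
python3 -m jog '[[[0.1,-0.15,-0.048],0,1],[[0.217,-1,-0.048],0,1],[[0.217,-1,-0.048],0,1],[[0.217,-1,-0.048],0,1],[[0.217,-1,-0.048],0,1],[[0.217,-1,-0.048],0,1],[[0.217,-1,-0.048],0,1],[[0.217,-1,-0.048],0,1],[[0.217,-1,-0.048],0,1],[[0.217,-1,-0.048],0,1]]'
python3 - <<'E'
from h import *
im=save("wrist","w11.png");save("scene","s11.png")
for c in("wrist","scene"):
  for t in("stand_round","ink_round"):
    for r in models.pinpoint(t,c)[:2]: print(c,t,np.round(r["position"],4),round(r["confidence"],2))
go((.466,-.281),None,.046)
E
```

```text
time: 20.32
tool_pos: [0.4652, -0.2702, 0.3184]
tool_rot: [3.141, -0.0, -2.87]
contact_force: [-1.1, 0.8, -2.1]
opening: 0.0454
grip_force: 20.0
wrist stand_round [ 0.4679 -0.2834  0.0035] 0.61
wrist ink_round [ 0.4639 -0.2655  0.0957] 0.81
wrist ink_round [ 0.4657 -0.2809 -0.0015] 0.16
scene stand_round [ 0.4694 -0.2803  0.0011] 0.69
scene ink_round [ 0.4693 -0.2657  0.1011] 0.94
t20.62 shift [0.005, -0.025, 0.237] turn 0 q6 -2.51 q1 -0.67
```

```bash
python3 -m jog '[[[0.005,-0.027,0.0],0,1],[[0.005,-0.027,0.1],0,1],[[0.005,-0.027,0.18],0,1],[[0.005,-0.027,0.218],0,1],[[0.005,-0.027,0.218],0,1]]'; python3 -m jog '[[[0,0,0.006],0,1],[[0,0,0.012],0,1],[[0,0,0.018],0,1],[[0,0,0.018],0,1]]'
```

```text
time: 21.25
tool_pos: [0.4661, -0.2827, 0.2307]
tool_rot: [3.14, -0.001, -2.872]
contact_force: [1.0, 0.0, -0.5]
opening: 0.0451
grip_force: 20.0
time: 21.75
tool_pos: [0.4665, -0.2825, 0.2259]
tool_rot: [-3.14, 0.002, -2.872]
contact_force: [-1.6, 1.1, 9.0]
opening: 0.0454
grip_force: 20.0
```

```bash
python3 -m jog '[[[0,0,0],0,0.45],[[0,0,0],0,0.3],[[0,0,0],0,0.2],[[0,0,0],0,0.2],[[0,0,-0.08],0,0.2],[[0,0,-0.2],0,0.2],[[0,0.0,-0.28],0,0.4]]' 20
python3 - <<'E'
from h import *
save("top","t12.png");save("scene","s12.png")
for c in("top","scene"):
  for t in("ink_round","stand_round"):
    for r in models.pinpoint(t,c)[:2]: print(c,t,np.round(r["position"],4),round(r["confidence"],2))
go((.545-.03,.042-.0173),np.radians(120),.16)
E
```

```text
time: 22.62
tool_pos: [0.4663, -0.2825, 0.3381]
tool_rot: [-3.14, 0.001, -2.872]
contact_force: [1.3, -0.1, -1.0]
opening: 0.0676
grip_force: 0.0
top ink_round [ 0.4689 -0.284   0.0076] 0.45
top stand_round [ 0.4675 -0.2772 -0.0012] 0.64
scene ink_round [ 0.4678 -0.2792  0.0038] 0.87
scene stand_round [ 0.4667 -0.2804  0.002 ] 0.74
scene stand_round [ 0.586  -0.2544  0.0025] 0.46
t22.93 shift [-0.323, 0.707, -0.008] turn -0.081 q6 -2.53 q1 -0.69
```

The round bottle is seated; both networks put it at the stand, with its underside near z = 6 mm. Now the oblong one.

```bash
python3 -m jog '[[[-0.323,0.707,-0.008],-0.08,0.4],[[-0.323,0.707,-0.008],-0.08,0.4],[[-0.323,0.707,-0.008],-0.08,0.4],[[-0.323,0.707,-0.008],-0.08,0.4],[[-0.323,0.707,-0.008],-0.08,0.4],[[-0.323,0.707,-0.008],-0.08,0.4],[[-0.323,0.707,-0.008],-0.08,0.4],[[-0.323,0.707,-0.008],-0.08,0.4]]'
python3 - <<'E'
from h import *
im=save("wrist","w13.png")
for r in models.pinpoint("ink_oblong","wrist")[:2]: print(np.round(r["position"],4),round(r["confidence"],2))
u=proj("wrist",[.545,.042,.062]);print(u)
cv2.imwrite("pics/w13c.png",cv2.resize(im[120:320,150:370,::-1],(660,600)))
go((.545,.042),np.radians(120),.042)
E
```

```text
time: 23.92
tool_pos: [0.5151, 0.0232, 0.3388]
tool_rot: [3.141, -0.001, -2.622]
contact_force: [-0.5, -0.1, 0.3]
opening: 0.0546
grip_force: 0.0
[0.5459 0.0452 0.004 ] 0.83
[259.60974552 229.21345103]
t24.02 shift [-0.088, 0.004, 0.298] turn -0.001 q6 -2.19 q1 -0.10
```

View pics/w13c.png

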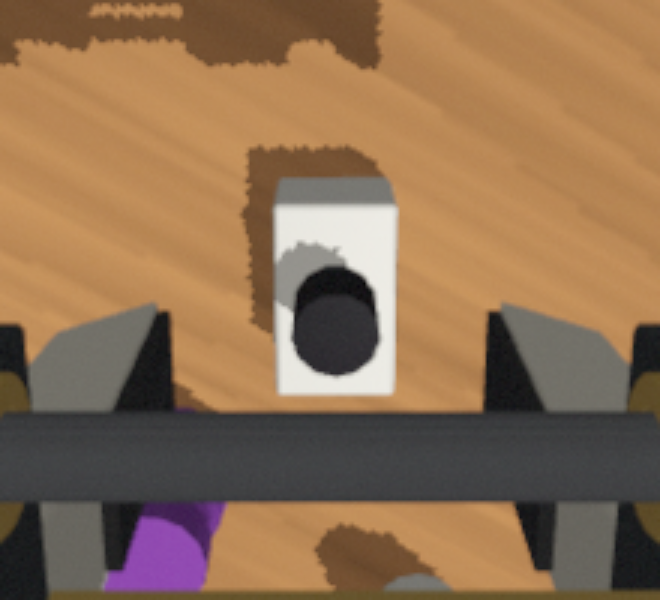

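The oblong bottle is square to the gripper, with its cap at crop (336,333).

```bash
python3 -m jog '[[[-0.091,0.008,0.1],0,0.4],[[-0.091,0.008,0.22],0,0.4],[[-0.091,0.008,0.28],0,0.4],[[-0.091,0.008,0.299],0,0.4],[[-0.091,0.008,0.299],0,0.4],[[-0.091,0.008,0.299],0,1],[[-0.091,0.008,0.299],0,1],[[-0.091,0.008,0.299],0,1],[[-0.091,0.008,0.299],0,1],[[-0.091,0.008,0.2],0,1],[[-0.091,0.008,0.06],0,1],[[-0.091,0.008,0.04],0,1]]' 20
python3 - <<'E'
from h import *
go((.587,-.256),np.radians(93.2),.14)
E
```

```text
time: 25.52
tool_pos: [0.546, 0.0456, 0.3271]
tool_rot: [-3.138, 0.006, -2.62]
contact_force: [0.5, -0.2, -1.4]
opening: 0.0254
grip_force: 19.9
t25.52 shift [0.287, -0.705, 0.023] turn 0.148 q6 -2.15 q1 -0.06
```

```bash
python3 -m jog '[[[0.287,-0.705,0],0.148,1],[[0.287,-0.705,0],0.148,1],[[0.287,-0.705,0],0.148,1],[[0.287,-0.705,0],0.148,1],[[0.287,-0.705,0],0.148,1],[[0.287,-0.705,0],0.148,1],[[0.287,-0.705,0],0.148,1],[[0.287,-0.705,0],0.148,1]]'
python3 - <<'E'
from h import *
im=save("wrist","w14.png");save("scene","s14.png")
for c in("wrist","scene"):
  for t in("stand_oblong","ink_oblong"):
    for r in models.pinpoint(t,c)[:2]: print(c,t,np.round(r["position"],4),round(r["confidence"],2))
go((.587,-.257),np.radians(93.2),.048)
cv2.imwrite("pics/w14c.png",cv2.resize(im[100:340,110:410,::-1],(660,528)))
E
```

```text
time: 26.52
tool_pos: [0.5861, -0.2548, 0.3229]
tool_rot: [3.141, -0.001, -3.084]
contact_force: [-1.2, 0.4, -1.0]
opening: 0.0256
grip_force: 19.9
wrist stand_oblong [ 0.5866 -0.2552 -0.0025] 0.91
wrist ink_oblong [ 0.5806 -0.2572  0.1064] 0.83
scene stand_oblong [5.302e-01 3.130e-01 3.000e-04] 0.48
scene ink_oblong [ 0.5822 -0.2547  0.1019] 0.88
t26.82 shift [-0.002, -0.004, 0.244] turn 0.0 q6 -2.16 q1 -0.53
```

View pics/w14c.png

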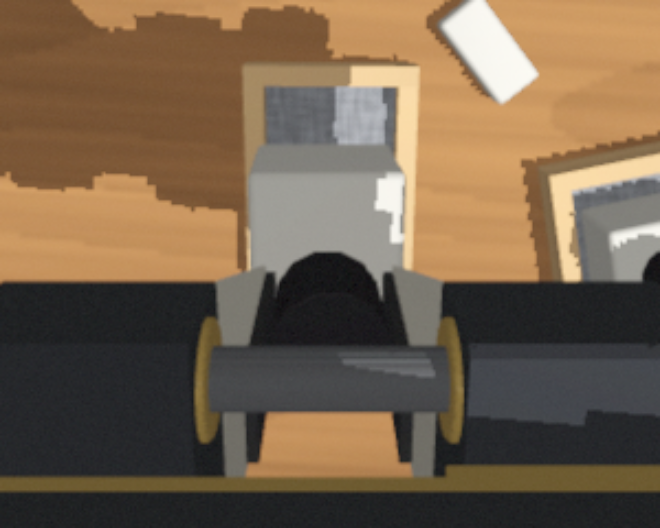

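The oblong bottle is parallel to its stand and centred sideways over the well.

```bash
python3 -m jog '[[[-0.009,-0.002,0.1],0,1],[[-0.009,-0.002,0.19],0,1],[[-0.009,-0.002,0.226],0,1],[[-0.009,-0.002,0.226],0,1]]'; python3 -m jog '[[[0,0,0.006],0,1],[[0,0,0.012],0,1],[[0,0,0.02],0,1],[[0,0,0.02],0,1]]'
```

```text
time: 27.32
tool_pos: [0.5897, -0.2567, 0.2324]
tool_rot: [3.141, -0.001, -3.085]
contact_force: [0.5, -0.4, -0.5]
opening: 0.025
grip_force: 19.9
time: 27.82
tool_pos: [0.5899, -0.2572, 0.2259]
tool_rot: [-3.14, 0.002, -3.085]
contact_force: [-0.1, -1.9, 2.9]
opening: 0.0253
grip_force: 20.0
```

```bash
python3 -m jog '[[[0,0,0.003],0,1],[[0,0,0.003],0,1],[[0,0,0.003],0,0.65],[[0,0,0.003],0,0.5],[[0,0,0.0],0,0.45],[[0,0,-0.08],0,0.4],[[0,0,-0.2],0,0.4],[[0,0,-0.3],0,0.4]]'
python3 - <<'E'
from h import *
save("top","t15.png");save("scene","s15.png")
for c in("top","scene"):
  for t in("ink_oblong","stand_oblong","ink_slim"):
    for r in models.pinpoint(t,c)[:2]: print(c,t,np.round(r["position"],4),round(r["confidence"],2))
go((.622,.1405),None,.17)
E
```

```text
time: 28.82
tool_pos: [0.5898, -0.2567, 0.3464]
tool_rot: [3.142, 0.0, -3.085]
contact_force: [0.7, 0.3, -1.0]
opening: 0.0553
grip_force: 0.0
top ink_oblong [ 0.5871 -0.2564  0.0035] 0.61
top stand_oblong [ 0.5864 -0.2556  0.0024] 0.87
top stand_oblong [ 0.5855 -0.2567  0.0034] 0.67
top ink_slim [ 0.6537  0.1401 -0.0025] 0.64
top ink_slim [ 0.5359  0.3104 -0.0017] 0.46
scene ink_oblong [ 0.5898 -0.2599  0.0051] 0.9
scene stand_oblong [ 0.5857 -0.2523  0.0014] 0.96
scene stand_oblong [ 7.07e-01 -8.60e-03  4.00e-04] 0.3
scene ink_slim [ 0.6533  0.1417 -0.0016] 0.56
scene ink_slim [ 4.698e-01 -2.778e-01  4.000e-04] 0.4
t29.23 shift [-0.137, 0.987, -0.012] turn 0 q6 -2.16 q1 -0.53
```

```bash
python3 -m jog '[[[-0.137,0.987,-0.012],0,0.4],[[-0.137,0.987,-0.012],0,0.4],[[-0.137,0.987,-0.012],0,0.4],[[-0.137,0.987,-0.012],0,0.4],[[-0.137,0.987,-0.012],0,0.4],[[-0.137,0.987,-0.012],0,0.4],[[-0.137,0.987,-0.012],0,0.4],[[-0.137,0.987,-0.012],0,0.4],[[-0.137,0.987,-0.012],0,0.4]]'
python3 - <<'E'
from h import *
im=save("wrist","w16.png")
for r in models.pinpoint("ink_slim","wrist")[:2]: print(np.round(r["position"],4),round(r["confidence"],2))
u=proj("wrist",[.653,.141,.088]);print(u)
g=(im.max(2)<75).astype(np.uint8);n,l,s,c=cv2.connectedComponentsWithStats(g)
for i in range(1,n):
  if s[i,4]>300: print(s[i],c[i].round(1))
go((.653,.141),None,.068)
cv2.imwrite("pics/w16c.png",cv2.resize(im[100:340,110:410,::-1],(660,528)))
E
```

```text
time: 30.35
tool_pos: [0.6223, 0.1391, 0.3492]
tool_rot: [-3.141, -0.001, -3.086]
contact_force: [-0.5, 0.4, -0.3]
opening: 0.0549
grip_force: 0.0
[ 0.6489  0.136  -0.0031] 0.89
[258.89651659 232.17284059]
[246 208  27  35 806] [259.  225.2]
[    0   224   512   160 51590] [261.9 304.9]
t30.45 shift [-0.077, 0.002, 0.259] turn 0 q6 -1.53 q1 0.10
```

View pics/w16c.png

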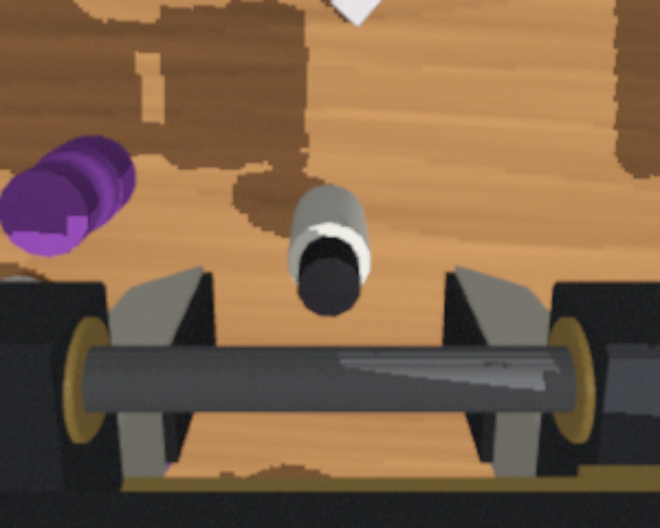

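The slim bottle's cap is at crop (330,282), about where the networks put it. Picking it up.

```bash
python3 -m jog '[[[-0.074,0.002,0.1],0,0.4],[[-0.074,0.002,0.2],0,0.4],[[-0.074,0.002,0.25],0,0.4],[[-0.074,0.002,0.259],0,0.4],[[-0.074,0.002,0.259],0,0.4],[[-0.074,0.002,0.259],0,1],[[-0.074,0.002,0.259],0,1],[[-0.074,0.002,0.259],0,1],[[-0.074,0.002,0.259],0,1],[[-0.074,0.002,0.18],0,1],[[-0.074,0.002,0.06],0,1],[[-0.074,0.002,-0.03],0,1]]' 15
python3 - <<'E'
from h import *
go((.444,-.113),None,.18)
E
```

```text
time: 31.95
tool_pos: [0.6517, 0.143, 0.3636]
tool_rot: [3.141, 0.001, -3.085]
contact_force: [0.0, -0.8, -1.0]
opening: 0.0239
grip_force: 14.9
t31.95 shift [0.555, -0.61, 0.014] turn 0 q6 -1.53 q1 0.10
```

```bash
python3 -m jog '[[[0.555,-0.61,0],0,1],[[0.555,-0.61,0],0,1],[[0.555,-0.61,0],0,1],[[0.555,-0.61,0],0,1],[[0.555,-0.61,0],0,1],[[0.555,-0.61,0],0,1],[[0.555,-0.61,0],0,1],[[0.555,-0.61,0],0,1]]'
python3 - <<'E'
from h import *
im=save("wrist","w17.png");save("scene","s17.png")
for c in("wrist","scene"):
  for t in("stand_slim","ink_slim"):
    for r in models.pinpoint(t,c)[:2]: print(c,t,np.round(r["position"],4),round(r["confidence"],2))
go((.443,-.114),None,.074)
E
```

```text
time: 32.95
tool_pos: [0.4445, -0.1125, 0.3618]
tool_rot: [3.141, 0.001, -3.084]
contact_force: [0.2, 0.6, -0.1]
opening: 0.0234
grip_force: 15.0
wrist stand_slim [ 0.4439 -0.1095 -0.0013] 0.77
wrist ink_slim [ 0.4432 -0.1166  0.1146] 0.78
scene stand_slim [ 0.4437 -0.1127 -0.0007] 0.91
scene ink_slim [ 0.4426 -0.1108  0.1146] 0.55
t33.25 shift [0.003, -0.003, 0.274] turn 0 q6 -2.04 q1 -0.42
```

```bash
python3 -m jog '[[[0,0,0.1],0,1],[[0,0,0.2],0,1],[[0,0,0.255],0,1],[[0,0,0.255],0,1]]'; python3 -m jog '[[[0,0,0.006],0,1],[[0,0,0.012],0,1],[[0,0,0.02],0,1],[[0,0,0.022],0,1],[[0,0,0.022],0,1]]'
```

```text
time: 33.75
tool_pos: [0.4435, -0.1128, 0.2584]
tool_rot: [3.14, -0.003, -3.085]
contact_force: [0.8, -0.4, -0.5]
opening: 0.0232
grip_force: 15.0
time: 34.38
tool_pos: [0.4444, -0.1135, 0.252]
tool_rot: [-3.14, 0.003, -3.085]
contact_force: [-0.3, -0.2, 7.1]
opening: 0.0234
grip_force: 15.0
```

Contact with the floor at the expected height (0.252). Releasing, then a last look.

```bash
python3 -m jog '[[[0,0,0],0,0.67],[[0,0,0],0,0.5],[[0,0,0],0,0.45],[[0,0,-0.05],0,0.4],[[0,0,-0.2],0,0.4],[[0.0,0.3,-0.3],0,0.4],[[0.0,0.5,-0.3],0,0.4],[[0.0,0.5,-0.3],0,0.4]]'
python3 - <<'E'
from h import *
save("top","t18.png");save("scene","s18.png")
a=cv2.imread("pics/t18.png")[150:270,210:400];b=cv2.imread("pics/s18.png")[60:260,140:340]
cv2.imwrite("pics/f.png",np.hstack([cv2.resize(a,(460,290),interpolation=cv2.INTER_CUBIC),cv2.resize(b,(290,290),interpolation=cv2.INTER_CUBIC)]))
E
```

```text
time: 35.38
tool_pos: [0.4331, 0.0711, 0.369]
tool_rot: [3.142, 0.001, -3.086]
contact_force: [1.6, -0.5, 0.0]
opening: 0.055
grip_force: 0.0
```

View pics/f.png

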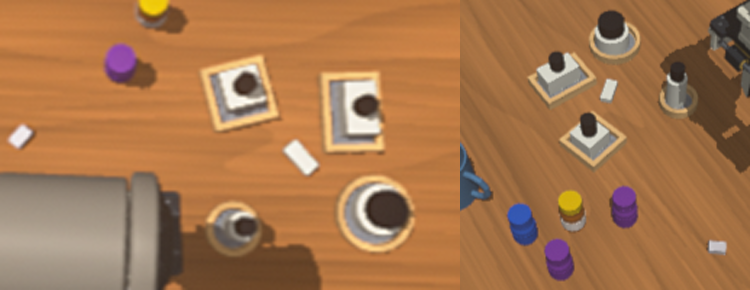

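All four bottles stand upright in their matching wells: square (240,90), oblong (360,110), slim (237,227) and round (380,210). The medicine bottle hasn't moved. Handing in.

```bash
python3 -c "
from cell import robot
print(robot.hand_in())"
```

```text
the job is handed in; nothing more can be done
None
```

I handed the job in at about 35 s: all four ink bottles stand upright in their matching stands, and the medicine bottle was not touched; the square bottle's first drag by the cap slipped at about 18 N, so I pushed it clear of the lips from behind instead.

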